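# Hold the loose hinge leaf in line for the pin

### The arm

A 6-joint arm with a two-finger parallel gripper is mounted at the origin on a cart in front of the work surface, level with it; the furniture and walls round the work are solid. World frame = base frame: x ahead of the robot, y to its left, z up, the work surface at z = 0. Lengths are in m, angles in degrees, forces in N, time in s.
With the tool pointing down it reaches from about 0.375 to 0.9 m from the base axis. Payload 3.1 kg.
Tool frame: the origin (TCP) lies midway between the tips of the shut fingers; the grasp point (between the pads) lies 19 mm behind it; z points along the fingers, y is the line along which they close (so a half turn about z gives the same grasp; the last joint's range is limited). The gripper opens to 87 mm and grips with 3 to 60 N. Pads are 19 mm wide; open, the fingers measure 117 mm over their backs; the gripper's body (75 mm by 190 mm) begins 51 mm behind the grasp point.
Start: joints at [59.559, 30.224, 82.088, -0, 67.689, -10.227], TCP at [0.216, 0.586, 0.223] pointing down, gripper open.
Joint ranges: [-176.69, 176.69], [-43.24, 126.21], [12.49, 139.97], [-82, 262], [0, 151.66], [-163.58, 163.58]. Speed limits (degrees/s): [159.86, 159.86, 180, 180, 180, 180].

### API

Orientations are given as a 3x3 rotation matrix whose columns are the frame's x, y, z axes.
In Python, from rig import bot gives the robot as it stands.
- The arm moves only by the tool drive_effector, called after ">>>" by a JSON object that holds its "method" and its "body". Schema: {"type":"object","properties":{"segments":{"type":"object","properties":{"tx":{"type":"array","items":{"type":"number"},"minItems":1,"maxItems":20},"ty":{"type":"array","items":{"type":"number"},"minItems":1,"maxItems":20},"tz":{"type":"array","items":{"type":"number"},"minItems":1,"maxItems":20},"drx":{"type":"array","items":{"type":"number"},"minItems":1,"maxItems":20},"dry":{"type":"array","items":{"type":"number"},"minItems":1,"maxItems":20},"drz":{"type":"array","items":{"type":"number"},"minItems":1,"maxItems":20},"aperture":{"type":"array","items":{"type":"number"},"minItems":1,"maxItems":20}},"additionalProperties":false,"required":["tx","ty","tz","drx","dry","drz","aperture"]},"only":{"type":"string"},"quiet":{"type":"boolean"},"lines":{"type":"string"}},"required":["segments"],"additionalProperties":false}. segments is an object with one list for each field, all of the same length, 1 to 20, a row being the entries at one place: tx, ty, tz (the shift in m), drx, dry, drz (a rotation vector in degrees), aperture (the opening from 0.0 (shut) to 1.0 (fully open)); each row is the pose to reach, as a shift and turn from the pose commanded when the call began, along the tool's axes at that moment; what a row does not reach only later rows make up. A row lasts 1/10 s, in which the tool goes at most 0.05 m and 8.59 degrees, less where a joint would pass 70% of its speed; a pose out of reach is approached as far as the arm can. The fingers move at their own pace and stop on an object; the grip force is fixed at half the most. Time passes only in rows, so rows that do not move let the fingers close. The tool returns the time, the measured TCP pose, the force, the opening and the grip force at its end. only (a regular expression) keeps the lines of the reply that match it, lines (a string "A,B") keeps lines A to B, and quiet returns only ok. Input that does not fit is refused with a message, and nothing moves.
- bot.read_state(): the state, without advancing time (a new reading comes with each control period).
- bot.capture(name): name is "scene" or "side" or "wrist"; returns a dict with "color" (384x512x3 uint8, red, green, blue), "K" (3x3 intrinsics, pixels), "D" ([k1, k2, p1, p2, k3] as OpenCV has them; the pictures are not rectified), "view" (4x4, takes a point from world to camera coordinates); the wrist camera has in their place "mount" (4x4, takes a point from camera to tool coordinates, whose origin is the TCP and whose axes are the flange's). Camera axes: x right, y up, looking along -z (the intrinsics and any distortion apply to the point x, -y, -z); pixel columns grow to the right and rows downward; lengths in m; the calibration is good to about 2 mm. A picture is of the moment at which its call begins: read the wrist's pose just before it. There is no depth.
- bot.hand_in(): hands the job in; it is judged then, once.
The state is a dict: "time_s": time; "joint_positions": joint angles; "qvel": joint speeds; "tau": joint torques, N m; "position": TCP position; "tcp_rot": TCP orientation; "force": force on the tool from outside, world axes, zero at the start; "moment": the same for the moment, N m; "opening": opening from 0.0 (shut) to 1.0 (fully open); "grasp_force": force on a finger pad.
Only numpy, scipy, OpenCV 4.12 (cv2) and the standard library are available. Lean on these libraries where they do the work, as an engineer would, in place of code of your own. Each camera call takes 0.05 s, during which the arm holds its last target. There are 200 camera calls.

### The job

Swing the hasp on the rack right back, past upright, lift the loose hinge leaf out of the rack and bring its knuckle down between the two knuckles of the leaf on the jamb block, so that the holes line up for a pin to be pushed through. Finish while still holding the leaf there in the gripper, still and without letting it press on the jamb; the hasp stays back. Leave the other things on the table where they are.

Things in the scene. Friction and masses are not known exactly. Their poses are not given: they have to be found in the camera images.
- jamb: fixed wooden jamb block, 60 (x) x 120 (y) x 50 (z) mm, with a 6 mm steel hinge leaf flat on its top. The leaf's two knuckles (outer 24, hole 14, each 30 mm long) stand out in front of the block (own -x side), with a 40 mm gap between them. Origin: centre of the block's underside; z up. Jamb and rack may swap sides (left, right); each is turned up to 0.35 rad
- jamb_hole (a point): point on the axis of the fixed knuckles' holes, midway between them: 47 mm in front (-x) of the block's middle, 56 mm above the table, free air below and above; the block's front face is 17 mm behind it. The hole axis is the jamb's y axis (level). Axes as jamb
- rack: fixed grey rack: base plate 70 (x) x 136 (y) x 10 (z) mm, two posts 98 mm high, 34 mm wide in x, centred at y +-51 mm; grooves 11 mm wide in their facing sides, open at the top, hold the upright edges of the loose leaf (67 mm free between the groove cheeks). Origin: centre of underside; z up
- hasp (a joint): angle (rad) of the steel hasp strap hinged on top of the rack's +y post: 0 lying level over the leaf and on the other post's staple, 1.57 straight up, 2.2 leaning right back (stop). Stiff hinge: it stays where it is left; 1 to 1.5 N at the peg moves it. Starts at 0 to 0.1. Leaning back, its tip stands about 205 mm above the table
- hasp_hinge (a point): centre of the hasp's hinge: in the rack's frame x 0, y +56, z +108 mm. The hinge axis is the rack's x axis (level). This frame turns with the hasp
- hasp_peg (a point): grip point on the round pull peg (10 mm thick) at the hasp's free end; the peg points to the rack's -x side, parallel to the hinge axis, and ends 14 mm beyond this point. It is 121 mm from the hinge axis; closed: rack frame x -34, y -65, z +108 mm, free air all round. Strap 22 mm wide, 4 thick. The round peg can turn between the finger pads while the hasp swings
- leaf: loose steel hinge leaf, about 0.22 kg, upright in the rack: plate 8 (x) x 80 (y) mm from 33 to 92 mm above its origin, on a neck 32 mm wide; at the bottom one knuckle, outer 24, hole 14, 32 mm long (y). Origin: under the knuckle's middle, at rack 0, 0, +10 mm, axes as the rack's (1 to 2 mm play); top edge 102 mm above the table. Same front and back. Grip the plate's thickness from above
- leaf_hole (a point): centre of the loose leaf's knuckle hole, 12 mm above its origin, 80 mm below its top edge; the hole axis is the leaf's y axis
- hinge_pin: loose steel hinge pin, 10 mm thick, 97 mm long with a short bent head, lying at the back left; bystander. Origin: middle of its straight part, on the underside
- small_nut: smaller hexagon nut lying flat, 34 mm across, 15 high, near the front edge; bystander. Origin: centre of underside
- hex_nut: hexagon nut lying flat, 41 mm across, 18 high, behind the work; bystander. Origin: centre of underside
- paste_tub: small round tub with a lid, 60 mm across, 42 high, left of the vice; bystander. Origin: centre of underside

How it is judged:
By the outcome, as a careful person would: the job done as asked, in the order asked, and still so for the second after the job is handed in, while the arm keeps its last pose, push and grip.
It also fails if it takes over 56 s, if anything falls off the work surface, if the arm or the gripper's body presses on something with over 40 N, if the wrist force passes 120 N, or if a joint passes its speed limit or range.

## Working session

There is one attempt and no reset: what is moved stays moved. The work goes in short steps, Python scripts to look and compute and a tool call to move; the robot and the scene stay as the last step left them, time stands still between calls to the robot, and variables do not carry over. Pictures are saved under pics/ and viewed, at most 10 in all, crops included, and the job is handed in when it is done.

```bash
ls; mkdir -p pics; python3 - <<'E'
from rig import bot
import cv2,numpy as np
s=bot.read_state();print(s['time_s'],s['position'],np.round(s['tcp_rot'],3).tolist(),s['opening'])
for n in("scene","side"):
    c=bot.capture(n);cv2.imwrite(f"pics/{n}0.png",c["color"][:,:,::-1]);np.savez(f"{n}.npz",**c)
    print(n,c["K"].tolist(),c["D"],np.round(c["view"],3).tolist())
E
```

```text
pics
rig.py
0.0 [0.21553575 0.58586815 0.22157789] [[-0.938, 0.346, -0.001], [0.346, 0.938, -0.002], [0.0, -0.002, -1.0]] 1.000161858127226
scene [[381.5502991157294, 0.0, 262.0259672205422], [0.0, 381.5502991157294, 190.69996373277345], [0.0, 0.0, 1.0]] [-0.06467985  0.          0.          0.          0.        ] [[0.513, -0.859, -0.012, -0.222], [0.666, 0.389, 0.636, -0.453], [-0.542, -0.334, 0.771, -0.603], [0.0, 0.0, 0.0, 1.0]]
side [[493.40138391999164, 0.0, 256.3546071294737], [0.0, 493.40138391999164, 197.6703534673496], [0.0, 0.0, 1.0]] [-0.16660683  0.          0.          0.          0.        ] [[0.999, 0.052, 0.016, -0.572], [-0.045, 0.641, 0.766, -0.053], [0.03, -0.766, 0.642, -1.483], [0.0, 0.0, 0.0, 1.0]]
```

View pics/scene0.png

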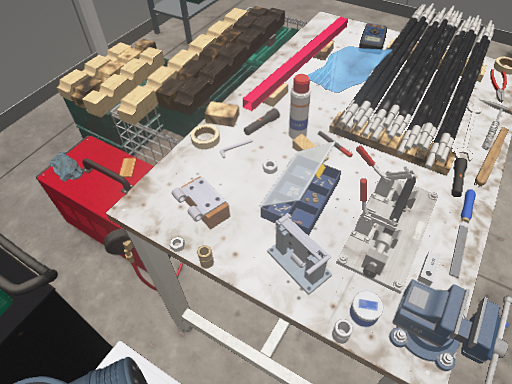

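View pics/side0.png

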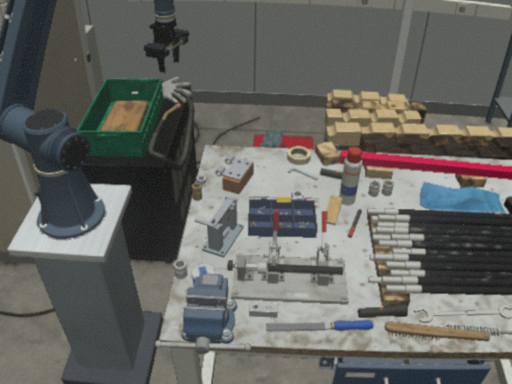

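Scene view: the jamb is at about (203,200) and the rack at (300,255), with the hasp closed. The side view shows the same pair at (238,175) and (222,228). I'll enlarge both.

```bash
python3 - <<'E'
import cv2,numpy as np
a=cv2.imread("pics/scene0.png")[165:305,160:345];cv2.imwrite("pics/z1.png",cv2.resize(a,None,fx=4,fy=4,interpolation=cv2.INTER_CUBIC))
a=cv2.imread("pics/side0.png")[145:260,180:265];cv2.imwrite("pics/z2.png",cv2.resize(a,None,fx=5,fy=5,interpolation=cv2.INTER_CUBIC))
for n in("scene","side"):
    V=np.load(n+".npz")["view"];print(n,-V[:3,:3].T@V[:3,3])
E
```

```text
scene [ 0.08882224 -0.21651421  0.75052647]
side [ 0.61292631 -1.07265323  1.00163955]
```

View pics/z1.png

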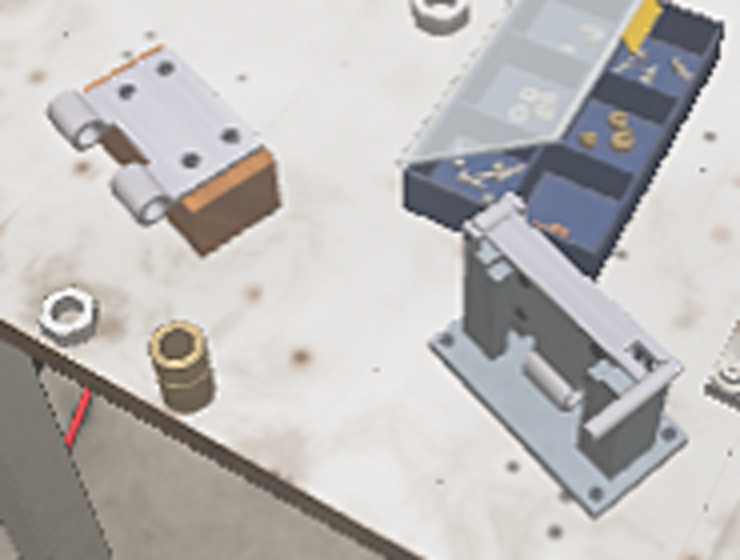

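View pics/z2.png

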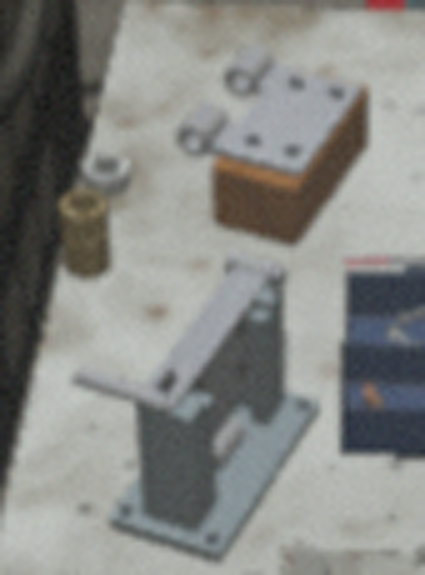

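Scene crop (4x, offset 160,165). Rack plate corners are at zoom (430,343), (597,515) and (688,437). The peg runs (592,432)-(672,370) and the hinge is at about (492,215). The near faces of the jamb knuckles have holes at (88,133) and (155,208). The side crop agrees. Next I cast rays.

```bash
cat > h.py <<'E'
import numpy as np,cv2
def ray(c,uv,view=None):
    V=c["view"] if view is None else view
    p=cv2.undistortPoints(np.array([[uv]],float),np.array(c["K"]),np.array(c["D"]))[0,0]
    d=np.array([p[0],-p[1],-1.]);R=V[:3,:3]
    return -R.T@V[:3,3],R.T@d
def onz(c,uv,z,view=None):
    o,d=ray(c,uv,view);return o+d*(z-o[2])/d[2]
def tri(*rs):
    A=0;b=0
    for o,d in rs:
        d=d/np.linalg.norm(d);P=np.eye(3)-np.outer(d,d);A=A+P;b=b+P@o
    x=np.linalg.solve(A,b)
    return x,[round(1e3*np.linalg.norm(np.cross(x-o,d/np.linalg.norm(d))),1) for o,d in rs]
def wview(c,s):
    T=np.eye(4);T[:3,:3]=s["tcp_rot"];T[:3,3]=s["position"];return np.linalg.inv(T@c["mount"])
def proj(c,P,view=None):
    V=c["view"] if view is None else view
    p=V[:3,:3]@np.array(P)+V[:3,3]
    return cv2.projectPoints(np.array([[p[0],-p[1],-p[2]]]),np.zeros(3),np.zeros(3),np.array(c["K"]),np.array(c["D"]))[0].ravel()
E
python3 - <<'E'
from h import *
c=np.load("scene.npz");s=np.load("side.npz")
Z=lambda u,v:(160+u/4-.4,165+v/4-.4)
Y=lambda u,v:(180+u/5-.4,145+v/5-.4)
g=lambda u,v,z:onz(c,Z(u,v),z)
a,b,d=g(430,343,.01),g(597,515,.01),g(688,437,.01)
n=np.linalg.norm;print("rack",a,b,d,n(a-b),n(b-d),"ctr",(a+d)/2)
ang=lambda v:np.degrees(np.arctan2(v[1],v[0]))
print("yaw",ang(a-b)-90,ang(d-b))
print("pegtip",g(592,432,.108),"root",g(672,370,.108),"peg tri",tri(ray(c,Z(592,432)),ray(s,Y(78,377))))
sa,sb,sd=[onz(s,Y(*p),.01) for p in((318,402),(113,522),(217,557))]
print("side: +x+y,-x-y,+x-y",sa,sb,sd,"ctr",(sa+sb)/2,"yaw",ang(sa-sd)-90,ang(sd-sb))
k1,k2=g(155,208,.056),g(88,133,.056);print("knuck -50,+20",k1,k2,n(k1-k2),ang(k2-k1)-90)
m1,m2=onz(s,Y(195,138),.056),onz(s,Y(243,82),.056);print("side",m1,m2,n(m1-m2),ang(m2-m1)-90)
e1,e2=g(272,148,.056),g(163,45,.056);print("leaf edge",e1,e2,n(e1-e2),ang(e2-e1)-90)
print("block bottom",g(205,255,0),g(280,205,0))
E
```

```text
rack [0.46651002 0.00621426 0.01      ] [ 0.4216971  -0.12001735  0.01      ] [ 0.48611749 -0.14209585  0.01      ] 0.1339500534144067 0.06809880832662242 ctr [ 0.47631376 -0.06794079  0.01      ]
yaw -19.545147013715948 -18.917887181856614
pegtip [ 0.41343118 -0.11230512  0.108     ] root [ 0.46205857 -0.13061837  0.108     ] peg tri (array([ 0.41309593, -0.11234235,  0.10904975]), [np.float64(0.2), np.float64(0.2)])
side: +x+y,-x-y,+x-y [ 0.53484347 -0.01712108  0.01      ] [ 0.42785035 -0.12274353  0.01      ] [ 0.48843663 -0.14520926  0.01      ] ctr [ 0.48134691 -0.06993231  0.01      ] yaw -19.915650181047383 -20.345064727862923
knuck -50,+20 [0.43988791 0.1693754  0.056     ] [0.46325618 0.23589119 0.056     ] 0.07050125177187552 -19.35735164170032
side [0.44270897 0.17296447 0.056     ] [0.46729296 0.23579319 0.056     ] 0.06746718078059645 -21.369708336374615
leaf edge [0.50855685 0.13650394 0.056     ] [0.54102258 0.23921512 0.056     ] 0.10772005684035153 -17.541095675424714
block bottom [ 4.55747346e-01  1.54213818e-01 -1.11022302e-16] [0.5085444  0.13618399 0.        ]
```

>>> {"method": "drive_effector", "body": {"segments": {"tx":[-0.343,-0.343,-0.343,-0.343,-0.343,-0.343,-0.343,-0.343,-0.343,-0.343,-0.343,-0.343,-0.343],"ty":[-0.338,-0.338,-0.338,-0.338,-0.338,-0.338,-0.338,-0.338,-0.338,-0.338,-0.338,-0.338,-0.338],"tz":[-0.10,-0.10,-0.10,-0.10,-0.10,-0.10,-0.10,-0.10,-0.10,-0.10,-0.10,-0.10,-0.10],"drx":[0,0,0,0,0,0,0,0,0,0,0,0,0],"dry":[0,0,0,0,0,0,0,0,0,0,0,0,0],"drz":[-0.9,-0.9,-0.9,-0.9,-0.9,-0.9,-0.9,-0.9,-0.9,-0.9,-0.9,-0.9,-0.9],"aperture":[1,1,1,1,1,1,1,1,1,1,1,1,1]}}}

```text
time_s: 1.4
position: [0.4199, 0.1515, 0.322]
tcp_rot: [[-0.944, 0.33, -0.002], [0.33, 0.944, 0.0], [0.002, -0.0, -1.0]]
force: [0.3, 0.2, 0.7]
opening: 0.994
grasp_force: 0.0
```

```bash
python3 - <<'E'
from rig import bot
from h import *
s=bot.read_state();c=bot.capture("wrist");cv2.imwrite("pics/w1.png",c["color"][:,:,::-1]);np.savez("w1.npz",st_p=s["position"],st_r=s["tcp_rot"],**c)
print(s["joint_positions"],np.round(c["mount"],3).tolist(),c["K"],c["D"])
V=wview(c,s);print(proj(c,(.4566,.217,.056),V),proj(c,(.478,-.069,.1),V),np.round(-V[:3,:3].T@V[:3,3],3))
E
```

```text
[ 5.41911884e+00  9.20592896e+00  9.83960922e+01  3.39307680e-02
  7.25083320e+01 -6.53200906e+01] [[0.001, 0.969, 0.249, 0.067], [1.0, -0.001, 0.0, -0.0], [0.001, 0.249, -0.969, -0.162], [0.0, 0.0, 0.0, 1.0]] [[307.60135749   0.         258.54310134]
 [  0.         307.60135749 191.50467913]
 [  0.           0.           1.        ]] [-0.06167065  0.          0.          0.          0.        ]
[311.10441161 171.30100595] [122.69882964 258.39789602] [0.357 0.173 0.484]
```

View pics/w1.png

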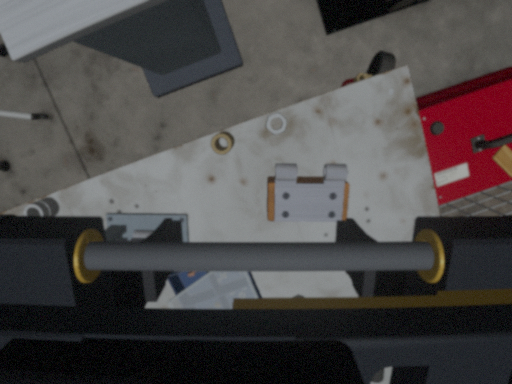

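The wrist view confirms the jamb: knuckles at (286,171) and (338,171), against a prediction of (311,171) for the midpoint. The jamb is nearly parallel to the tool. Next I zoom in for edges.

```bash
python3 - <<'E'
import cv2
a=cv2.imread("pics/w1.png")[152:232,255:360];cv2.imwrite("pics/w1z.png",cv2.resize(a,None,fx=7,fy=7,interpolation=cv2.INTER_CUBIC))
E
```

```text
(no output)
```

View pics/w1z.png

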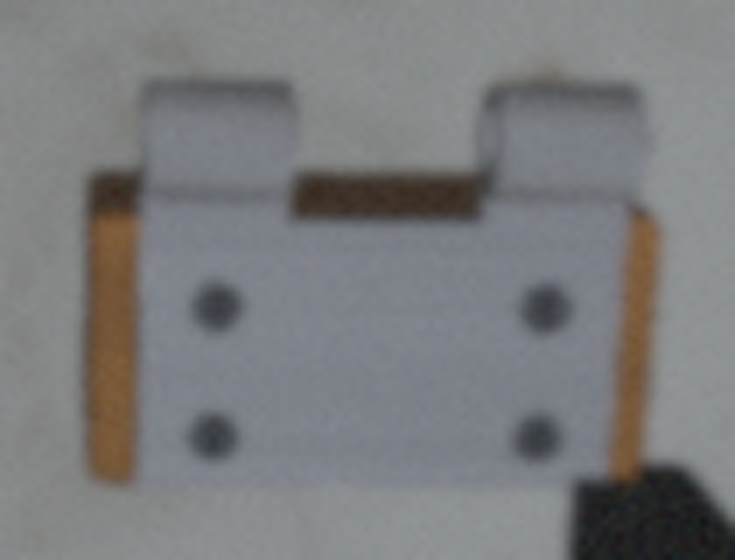

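```bash
python3 - <<'E'
from h import *
c=np.load("w1.npz");V=wview(c,{"position":c["st_p"],"tcp_rot":c["st_r"]})
g=lambda u,v,z:onz(c,(255+u/7-.43,152+v/7-.43),z,V)[:2]
n=np.linalg.norm;ang=lambda v:np.degrees(np.arctan2(v[1],v[0]))
P=dict(bl=g(92,483,.05),br=g(638,481,.05),fl=g(88,212,.05),fr=g(656,214,.05),kl0=g(145,83,.056),kl1=g(293,83,.056),kr0=g(490,88,.056),kr1=g(640,88,.056),
 il=g(297,140,.056),ir=g(483,140,.056),ol=g(142,140,.056),orr=g(645,140,.056),h1=g(217,307,.056),h2=g(545,308,.056),h3=g(213,438,.056),h4=g(537,438,.056))
for a,b in(("bl","br"),("fl","fr"),("kl0","kr1"),("h1","h2"),("h3","h4"),("il","ir"),("ol","orr")):
    print(a,b,"len",n(P[a]-P[b]).round(4),"yaw",(ang(P[b]-P[a])-90).round(2))
for yaw in(-19.3,):
    t=np.radians(yaw);X=np.array([np.cos(t),np.sin(t)]);Y=np.array([-X[1],X[0]])
    for k,v in P.items():print(k,"X %.4f Y %.4f"%(v@X,v@Y))
E
```

```text
bl br len 0.1172 yaw -19.07
fl fr len 0.118 yaw -19.35
kl0 kr1 len 0.1 yaw -19.66
h1 h2 len 0.0679 yaw -19.38
h3 h4 len 0.0682 yaw -19.27
il ir len 0.0378 yaw -19.11
ol orr len 0.1022 yaw -19.11
bl X 0.4352 Y 0.2951
br X 0.4348 Y 0.4123
fl X 0.3760 Y 0.2937
fr X 0.3761 Y 0.4117
kl0 X 0.3481 Y 0.3048
kl1 X 0.3480 Y 0.3345
kr0 X 0.3489 Y 0.3743
kr1 X 0.3488 Y 0.4048
il X 0.3597 Y 0.3357
ir X 0.3595 Y 0.3735
ol X 0.3598 Y 0.3043
orr X 0.3594 Y 0.4066
h1 X 0.3947 Y 0.3203
h2 X 0.3948 Y 0.3883
h3 X 0.4231 Y 0.3202
h4 X 0.4230 Y 0.3883
```

>>> {"method": "drive_effector", "body": {"segments": {"tx":[-0.098,-0.098,-0.098,-0.098,-0.098,-0.098,-0.098],"ty":[-0.188,-0.188,-0.188,-0.188,-0.188,-0.188,-0.188],"tz":[0,0,0,0,0,0,0],"drx":[0,0,0,0,0,0,0],"dry":[0,0,0,0,0,0,0],"drz":[0,0,0,0,0,0,0],"aperture":[1,1,1,1,1,1,1]}}}

```text
time_s: 2.15
position: [0.4507, -0.0571, 0.3221]
tcp_rot: [[-0.944, 0.329, -0.001], [0.329, 0.944, 0.002], [0.002, 0.001, -1.0]]
force: [-0.3, 0.2, 0.7]
opening: 0.996
grasp_force: 0.0
```

```bash
python3 - <<'E'
from rig import bot
from h import *
s=bot.read_state();c=bot.capture("wrist");a=c["color"][:,:,::-1];np.savez("w2.npz",st_p=s["position"],st_r=s["tcp_rot"],**c)
V=wview(c,s);p=proj(c,(.479,-.068,.1),V);print(p,s["joint_positions"])
x,y=int(p[0])-66,int(p[1])-58;print(x,y);cv2.imwrite("pics/w2z.png",cv2.resize(a[y:y+100,x:x+132],None,fx=6,fy=6,interpolation=cv2.INTER_CUBIC))
E
```

```text
[257.94302334 190.62093743] [-2.14050003e+01  9.91948343e+00  9.74550600e+01  5.67000574e-02
  7.27387142e+01 -9.21956446e+01]
191 132
```

View pics/w2z.png

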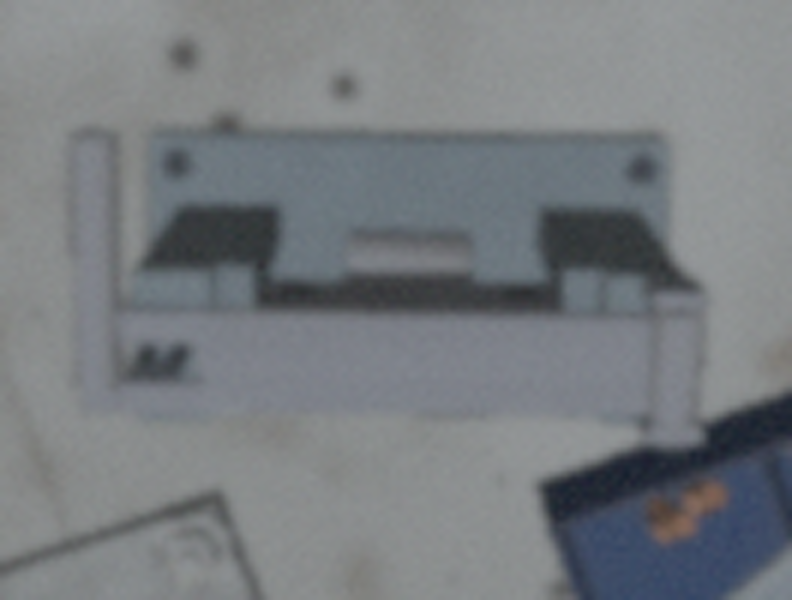

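The wrist crop (6x, offset 191,132) shows the base plate's front corners at zoom (153,132) and (668,138). The peg's centre line is x=93 with its tip at v=130, the strap edges are at v=308 and 412, and the hinge barrel is centred at about (678,365).

```bash
python3 - <<'E'
from h import *
c=np.load("w2.npz");V=wview(c,{"position":c["st_p"],"tcp_rot":c["st_r"]})
g=lambda u,v,z:onz(c,(191+u/6-.42,132+v/6-.42),z,V)[:2]
ang=lambda v:np.degrees(np.arctan2(v[1],v[0]))
P=dict(b0=g(153,132,.01),b1=g(668,138,.01),pegtip=g(93,130,.109),pegroot=g(100,405,.109),s0=g(125,308,.11),s1=g(645,310,.11),s2=g(125,411,.11),s3=g(640,414,.11),hinge0=g(680,290,.112),hinge1=g(676,440,.112),kn0=g(348,265,.022),kn1=g(472,265,.022))
print(ang(P["b1"]-P["b0"])-90,ang(P["s1"]-P["s0"])-90,ang(P["s3"]-P["s2"])-90,ang(P["pegroot"]-P["pegtip"]))
t=np.radians(-19.4);X=np.array([np.cos(t),np.sin(t)]);Y=np.array([-X[1],X[0]])
for k,v in P.items():print(k,"X %.4f Y %.4f"%(v@X,v@Y))
q=np.array([.479,-.068]);print("rack guess",q@X,q@Y); q=np.array([.4131,-.1123]);print("tip",q@X,q@Y)
s=c["st_p"];print("tcp",s[:2]@X,s[:2]@Y,s[2])
E
```

```text
-19.821581484118497 -19.384352935240145 -19.501665841177868 -20.048230825278377
b0 X 0.4383 Y 0.0299
b1 X 0.4392 Y 0.1628
pegtip X 0.4252 Y 0.0313
pegroot X 0.4835 Y 0.0306
s0 X 0.4622 Y 0.0368
s1 X 0.4622 Y 0.1451
s2 X 0.4845 Y 0.0360
s3 X 0.4847 Y 0.1448
hinge0 X 0.4574 Y 0.1519
hinge1 X 0.4898 Y 0.1524
kn0 X 0.4706 Y 0.0805
kn1 X 0.4705 Y 0.1122
rack guess 0.4743906101249927 0.09496604143185698
tip 0.42694697510869384 0.03129185909364225
tcp 0.44406725047936035 0.095810874372429 0.3220864380321813
```

>>> {"method": "drive_effector", "body": {"segments": {"tx":[0.0075,0.0075,0.0075,0.0075,0.0075,0.0075,0.0075,0.0075,0.0075,0.0075,0.0075,0.0075,0.0075,0.0075,0.0075,0.0075],"ty":[-0.0646,-0.0646,-0.0646,-0.0646,-0.0646,-0.0646,-0.0646,-0.0646,-0.0646,-0.0646,-0.0646,-0.0646,-0.0646,-0.0646,-0.0646,-0.0646],"tz":[0,0.05,0.1,0.15,0.2,0.22,0.232,0.232,0.232,0.232,0.232,0.232,0.232,0.232,0.232,0.232],"drx":[0,0,0,0,0,0,0,0,0,0,0,0,0,0,0,0],"dry":[0,0,0,0,0,0,0,0,0,0,0,0,0,0,0,0],"drz":[0,0,0,0,0,0,0,0,0,0,0,0,0,0,0,0],"aperture":[1,1,1,1,1,1,1,1,0.05,0.05,0.05,0.05,0.05,0.05,0.05,0.05]}}}

```text
time_s: 3.8
position: [0.4228, -0.1176, 0.0905]
tcp_rot: [[-0.944, 0.331, -0.0], [0.331, 0.944, 0.0], [0.0, 0.0, -1.0]]
force: [-0.2, -1.0, -0.1]
opening: 0.357
grasp_force: 0.0
```

>>> {"method": "drive_effector", "body": {"segments": {"tx":[0,0,0,0,0,0],"ty":[0,0,0,0,0,0],"tz":[0,0,0,0,0,0],"drx":[0,0,0,0,0,0],"dry":[0,0,0,0,0,0],"drz":[0,0,0,0,0,0],"aperture":[0,0,0,0,0,0]}}}

```text
time_s: 4.4
position: [0.4234, -0.1157, 0.0905]
tcp_rot: [[-0.943, 0.333, 0.001], [0.333, 0.943, 0.003], [-0.0, 0.003, -1.0]]
force: [4.7, 8.5, -0.9]
opening: 0.103
grasp_force: 30.0
```

```bash
python3 -c "
import numpy as np
for t in np.arange(0,2.21,.1): print('%.1f %.4f %.4f'%(t,.121-.121*np.cos(t),-.121*np.sin(t)))"
```

```text
0.0 0.0000 -0.0000
0.1 0.0006 -0.0121
0.2 0.0024 -0.0240
0.3 0.0054 -0.0358
0.4 0.0096 -0.0471
0.5 0.0148 -0.0580
0.6 0.0211 -0.0683
0.7 0.0285 -0.0780
0.8 0.0367 -0.0868
0.9 0.0458 -0.0948
1.0 0.0556 -0.1018
1.1 0.0661 -0.1078
1.2 0.0772 -0.1128
1.3 0.0886 -0.1166
1.4 0.1004 -0.1192
1.5 0.1124 -0.1207
1.6 0.1245 -0.1209
1.7 0.1366 -0.1200
1.8 0.1485 -0.1178
1.9 0.1601 -0.1145
2.0 0.1714 -0.1100
2.1 0.1821 -0.1044
2.2 0.1922 -0.0978
```

>>> {"method": "drive_effector", "body": {"segments": {"tx":[0,0,0,0,0,0,0,0,0,0,0,0],"ty":[0.002,0.0026,0.0044,0.0074,0.0116,0.0168,0.0231,0.0305,0.0387,0.0478,0.0576,0.0576],"tz":[0,-0.0121,-0.024,-0.0358,-0.0471,-0.058,-0.0683,-0.078,-0.0868,-0.0948,-0.1018,-0.1018],"drx":[0,0,0,0,0,0,0,0,0,0,0,0],"dry":[0,0,0,0,0,0,0,0,0,0,0,0],"drz":[0,0,0,0,0,0,0,0,0,0,0,0],"aperture":[0,0,0,0,0,0,0,0,0,0,0,0]}}}

```text
time_s: 5.6
position: [0.4421, -0.0639, 0.1943]
tcp_rot: [[-0.945, 0.328, 0.001], [0.328, 0.945, -0.004], [-0.002, -0.004, -1.0]]
force: [-4.4, -6.6, 10.0]
opening: 0.101
grasp_force: 30.1
```

>>> {"method": "drive_effector", "body": {"segments": {"tx":[0,0,0,0,0,0,0,0,0,0,0,0,0],"ty":[0.0105,0.0216,0.033,0.0448,0.0568,0.0689,0.081,0.0929,0.1045,0.1158,0.1265,0.1365,0.1365],"tz":[-0.0075,-0.0125,-0.016,-0.0185,-0.0199,-0.02,-0.019,-0.0168,-0.0132,-0.0085,-0.0027,0.004,0.004],"drx":[0,0,0,0,0,0,0,0,0,0,0,0,0],"dry":[0,0,0,0,0,0,0,0,0,0,0,0,0],"drz":[0,0,0,0,0,0,0,0,0,0,0,0,0],"aperture":[0,0,0,0,0,0,0,0,0,0,0,0,0]}}}

```text
time_s: 6.9
position: [0.4883, 0.0654, 0.1883]
tcp_rot: [[-0.945, 0.328, 0.001], [0.328, 0.945, -0.003], [-0.002, -0.002, -1.0]]
force: [3.3, -6.1, 5.0]
opening: 0.102
grasp_force: 30.0
```

>>> {"method": "drive_effector", "body": {"segments": {"tx":[0,0,0,0,0,0,0,-0.035,-0.035,-0.035,-0.035,-0.035,-0.035,-0.035,-0.035,-0.035,-0.035,-0.035,-0.035,-0.035],"ty":[0,0,0,0,0,0,0,-0.035,-0.085,-0.1276,-0.1276,-0.1276,-0.1276,-0.1276,-0.1276,-0.1276,-0.1276,-0.1276,-0.1276,-0.1276],"tz":[0,0,0,0,0,-0.045,-0.09,-0.09,-0.09,-0.09,-0.09,-0.09,-0.09,-0.09,-0.09,-0.09,-0.09,-0.09,-0.09,-0.09],"drx":[0,0,0,0,0,0,0,0,0,0,0,0,0,0,0,0,0,0,0,0],"dry":[0,0,0,0,0,0,0,0,0,0,0,0,0,0,0,0,0,0,0,0],"drz":[0,0,0,0,0,0,0,8,16,24,32,40,48,56,64,72,80,88,90,90],"aperture":[0.6,0.6,0.6,0.6,0.6,0.6,0.6,0.6,0.6,0.6,0.6,0.6,0.6,0.6,0.6,0.6,0.6,0.6,0.6,0.6]}}}

```text
time_s: 8.9
position: [0.4776, -0.0661, 0.2782]
tcp_rot: [[0.331, 0.944, -0.001], [0.944, -0.331, 0.001], [0.0, -0.001, -1.0]]
force: [0.5, -0.0, 1.1]
opening: 0.596
grasp_force: 0.0
```

```bash
python3 - <<'E'
from rig import bot
from h import *
s=bot.read_state();c=bot.capture("wrist");a=c["color"][:,:,::-1];np.savez("w3.npz",st_p=s["position"],st_r=s["tcp_rot"],**c)
b=bot.capture("scene")["color"][165:305,160:360,::-1]
V=wview(c,s);p=proj(c,(.479,-.0665,.102),V);print(p,s["joint_positions"],s["force"])
cv2.imwrite("pics/w3.png",np.hstack([cv2.resize(a,(448,336)),cv2.resize(b,None,fx=1.7,fy=2.4)]))
t=np.radians(-19.4);X=np.array([np.cos(t),np.sin(t)]);Y=np.array([-X[1],X[0]]);q=s["position"][:2];print(q@X,q@Y)
E
```

```text
[259.19692272 174.28067073] [-2.12034370e+01  1.51292197e+01  9.78855584e+01  1.48562379e-02
  6.70303306e+01 -1.89650059e+00] [ 0.51062133 -0.03249276  1.07303352]
0.4724015819602187 0.09625378452872495
```

View pics/w3.png

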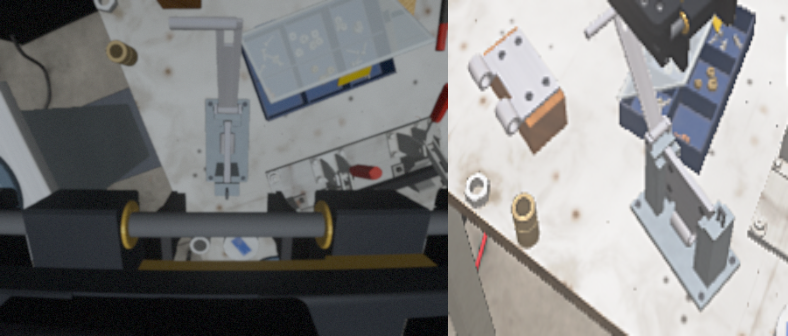

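Hasp is leaning back (scene crop), with its peg at top left. The leaf plate shows as a bright strip at about column 260 of the full wrist image. I'll measure it next.

```bash
python3 - <<'E'
from h import *
c=np.load("w3.npz");V=wview(c,{"position":c["st_p"],"tcp_rot":c["st_r"]})
t=np.radians(-19.4);X=np.array([np.cos(t),np.sin(t)]);Y=np.array([-X[1],X[0]])
g=cv2.cvtColor(c["color"],cv2.COLOR_RGB2GRAY)
for r in range(136,222,6):print(r,g[r-1:r+2,244:276].mean(0).astype(int))
for r in(150,180):
  for col in(256,260,264):
    q=onz(c,(col,r),.102,V)[:2];print(r,col,"X %.4f Y %.4f"%(q@X,q@Y))
E
```

```text
136 [122 124 125 127 127 128 127 128 129 128 126 121 120 117 115 115 115 115
 116 118 121 125 130 130 131 131 133 131 131 131 127 124]
142 [128 130 128 128 127 128 125 125 126 125 121 112 120 135 144 145 147 146
 143 132 123 123 126 125 125 124 128 126 126 128 123 119]
148 [126 126 126 127 127 127 126 128 128 130 126 122 119 133 144 145 146 144
 138 124 123 126 127 125 127 126 128 127 128 129 128 129]
154 [127 129 127 128 127 127 117 106 105 115 124 128 129 137 145 146 145 145
 141 132 131 129 125 118 117 123 127 128 129 128 130 129]
160 [127 128 129 127 128 127 118 106 111 123 132 134 132 137 144 145 145 144
 141 135 136 134 126 119 115 122 127 129 129 129 129 129]
166 [127 128 127 127 127 127 119 110 114 126 135 135 132 138 145 144 144 144
 138 132 133 132 123 113 113 122 127 129 130 128 130 129]
172 [129 129 130 130 128 125 123 113 119 130 138 138 135 140 145 146 144 143
 136 127 128 127 120 111 115 124 128 129 130 129 127 130]
178 [130 129 130 129 129 130 130 128 127 127 126 126 131 141 146 145 144 142
 135 124 124 126 126 128 128 129 128 129 129 130 128 128]
184 [128 128 127 123
[... 380 characters left out ...]
129]
202 [122 121 117 115 114 115 117 114 115 113 107 106 125 141 146 145 143 142
 129 107 103 110 112 115 113 111 113 112 115 118 122 111]
208 [137 120 106 102 102 101 100 101 102 101  93  94 104 117 120 121 117 117
 107  95  94 102 105 104 104 102 105 105 109 117 133 139]
214 [143 137 131 132 131 132 131 132 131 131 131 131 129 120 104  95 107 121
 130 131 131 131 130 130 130 130 131 130 131 137 149 152]
220 [145 137 130 131 131 130 131 131 132 130 132 130 122 101  79  73  82 105
 123 130 132 131 130 131 131 132 130 130 130 134 146 152]
150 256 X 0.4703 Y 0.1236
150 260 X 0.4747 Y 0.1236
150 264 X 0.4791 Y 0.1236
180 256 X 0.4703 Y 0.0898
180 260 X 0.4748 Y 0.0898
180 264 X 0.4793 Y 0.0898
```

>>> {"method": "drive_effector", "body": {"segments": {"tx":[0.0005,0.0005,0.0005,0.0005,0.0005,0.0005,0.0005,0.0005,0.0005,0.0005,0.0005,0.0005,0.0005,0.0005,0.0005],"ty":[0.0017,0.0017,0.0017,0.0017,0.0017,0.0017,0.0017,0.0017,0.0017,0.0017,0.0017,0.0017,0.0017,0.0017,0.0017],"tz":[0.05,0.1,0.15,0.19,0.211,0.211,0.211,0.211,0.211,0.211,0.211,0.211,0.211,0.211,0.211],"drx":[0,0,0,0,0,0,0,0,0,0,0,0,0,0,0],"dry":[0,0,0,0,0,0,0,0,0,0,0,0,0,0,0],"drz":[0,0,0,0,0,0,0,0,0,0,0,0,0,0,0],"aperture":[0.5,0.5,0.5,0.5,0.5,0.5,0,0,0,0,0,0,0,0,0]}}}

```text
time_s: 10.5
position: [0.4794, -0.0663, 0.068]
tcp_rot: [[0.33, 0.944, -0.0], [0.944, -0.33, 0.0], [-0.0, -0.0, -1.0]]
force: [-1.6, 0.4, 5.8]
opening: 0.09
grasp_force: 29.9
```

>>> {"method": "drive_effector", "body": {"segments": {"tx":[0,0,0,0,0,0,0,0,0,0],"ty":[0,0,0,0,0,0,0,0,0,0],"tz":[-0.01,-0.03,-0.055,-0.08,-0.105,-0.14,-0.175,-0.21,-0.24,-0.24],"drx":[0,0,0,0,0,0,0,0,0,0],"dry":[0,0,0,0,0,0,0,0,0,0],"drz":[0,0,0,0,0,0,0,0,0,0],"aperture":[0,0,0,0,0,0,0,0,0,0]}}}

```text
time_s: 11.5
position: [0.482, -0.0672, 0.3117]
tcp_rot: [[0.331, 0.944, 0.01], [0.944, -0.331, -0.004], [-0.0, 0.01, -1.0]]
force: [1.5, 0.5, -2.1]
opening: 0.088
grasp_force: 30.0
```

```bash
python3 - <<'E'
from rig import bot
from h import *
s=bot.read_state();p=s["position"];R=s["tcp_rot"];print(s["joint_positions"],s["moment"])
print("delta to hover over jamb (TCP z .31), tool axes",R.T@(np.array([.4565,.2158,.31])-p))
E
```

```text
[-2.11252528e+01  1.31243580e+01  9.48987720e+01  8.07154420e-03
  7.13900908e+01 -1.82035694e+00] [-0.19728225  0.07661036  0.01384456]
delta to hover over jamb (TCP z .31), tool axes [ 0.25864435 -0.11764079  0.0004474 ]
```

>>> {"method": "drive_effector", "body": {"segments": {"tx":[0.03,0.07,0.11,0.15,0.19,0.225,0.245,0.2586,0.2586,0.2586,0.2586,0.2586,0.2586,0.2586],"ty":[-0.013,-0.031,-0.05,-0.068,-0.086,-0.102,-0.111,-0.1176,-0.1176,-0.1176,-0.1176,-0.1176,-0.1176,-0.1176],"tz":[0,0,0,0,0,0,0,0,0.03,0.07,0.11,0.14,0.14,0.14],"drx":[0,0,0,0,0,0,0,0,0,0,0,0,0,0],"dry":[0,0,0,0,0,0,0,0,0,0,0,0,0,0],"drz":[0,0,0,0,0,0,0,0,0,0,0,0,0,0],"aperture":[0,0,0,0,0,0,0,0,0,0,0,0,0,0]}}}

```text
time_s: 12.9
position: [0.4535, 0.2163, 0.1666]
tcp_rot: [[0.331, 0.944, -0.003], [0.944, -0.331, -0.001], [-0.001, -0.002, -1.0]]
force: [0.1, 0.7, -1.7]
opening: 0.091
grasp_force: 30.0
```

```bash
python3 - <<'E'
from rig import bot
from h import *
ims=[]
for n in("scene","side","wrist"):
    s=bot.read_state();c=bot.capture(n);np.savez(n+"4.npz",st_p=s["position"],st_r=s["tcp_rot"],**c)
    V=wview(c,s) if n=="wrist" else c["view"];a=c["color"][:,:,::-1]
    A=[proj(c,q,V) for q in((.4565,.2158,.056),s["position"]-[0,0,.046])];print(n,np.round(A,1).tolist())
    x,y=[int(v) for v in A[0]];x0,y0=max(x-40,0),max(y-60,0);print("off",x0,y0)
    f={"scene":(4,80,100),"side":(5,60,90),"wrist":(4,80,100)}[n];o=a[y0:y0+f[2],x0:x0+f[1]];ims.append(cv2.resize(o,(f[1]*3,f[2]*4) if 0 else (int(400*f[1]/f[2]*1.0),400),interpolation=cv2.INTER_CUBIC))
o=np.hstack(ims)[:, :800];cv2.imwrite("pics/j4.png",o);print(o.shape,s["position"],np.round(s["tcp_rot"],3).tolist(),s["force"])
E
```

```text
scene [[186.6, 203.3], [180.7, 186.0]]
off 146 143
side [[224.3, 164.5], [223.2, 147.5]]
off 184 104
wrist [[258.8, 188.7], [257.0, 210.4]]
off 218 128
(400, 800, 3) [0.45532782 0.21677565 0.1685357 ] [[0.331, 0.944, 0.003], [0.944, -0.331, 0.001], [0.002, 0.002, -1.0]] [-0.24573477 -0.22272118 -3.04105136]
```

View pics/j4.png

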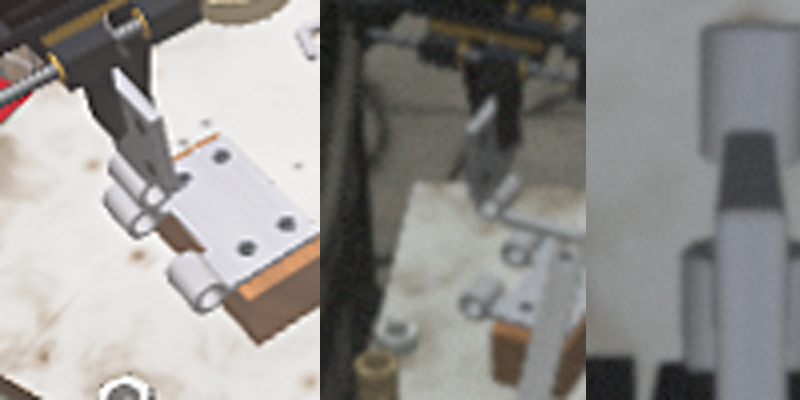

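The leaf is held upright above the gap. In the scene panel its knuckle hole is at zoom (155,190), and the fixed holes are at (148,218) and (209,295). I'll settle lower, then measure the knuckle edges in the wrist image numerically.

>>> {"method": "drive_effector", "body": {"segments": {"tx":[0,0,0,0,0,0,0],"ty":[0,0,0,0,0,0,0],"tz":[0.012,0.025,0.025,0.025,0.025,0.025,0.025],"drx":[0,0,0,0,0,0,0],"dry":[0,0,0,0,0,0,0],"drz":[0,0,0,0,0,0,0],"aperture":[0,0,0,0,0,0,0]}}}

```text
time_s: 13.75
position: [0.4546, 0.2166, 0.1429]
tcp_rot: [[0.331, 0.944, 0.001], [0.944, -0.331, 0.0], [0.001, 0.001, -1.0]]
force: [-0.8, 0.5, -1.6]
opening: 0.088
grasp_force: 30.0
```

```bash
python3 - <<'E'
from rig import bot
from h import *
S=[];G=[]
for i in range(6):
    s=bot.read_state();c=bot.capture("wrist");S.append(s["position"]);G.append(c["color"].astype(float))
p=np.mean(S,0);print(p,np.ptp(S,0),s["tcp_rot"].round(4).tolist());a=np.mean(G,0)
np.savez("w5.npz",img=a,st_p=p,st_r=s["tcp_rot"],**c);V=wview(c,{"position":p,"tcp_rot":s["tcp_rot"]})
Yd=s["tcp_rot"][:,0]
J=np.array([.4565,.2158,.056])
for y in(-50,-20,0,20,50):print(y,proj(c,J+Yd*y/1e3,V).round(1),"leaf",proj(c,p+Yd*y/1e3-[0,0,.046],V).round(1),"top",proj(c,p+Yd*y/1e3+[0,0,.034],V).round(1))
g=a.mean(2)
for r in range(112,232,6):print(r,g[r-1:r+2,228:292].mean(0).astype(int).tolist())
E
```

```text
[0.45434906 0.21656108 0.14261397] [3.63381317e-04 7.96991725e-05 5.35615035e-04] [[0.3308, 0.9437, -0.0], [0.9437, -0.3308, 0.0], [0.0, -0.0, -1.0]]
-50 [260.  250.1] leaf [257.2 273.3] top [256.4 352.3]
-20 [260.1 217.9] leaf [257.2 236.4] top [256.3 301.5]
0 [260.1 195.3] leaf [257.2 210.3] top [256.3 263.9]
20 [260.2 171.8] leaf [257.2 182.8] top [256.3 223.1]
50 [260.3 135. ] leaf [257.2 139.3] top [256.2 155.5]
112 [150, 151, 150, 150, 149, 149, 149, 148, 148, 148, 149, 149, 149, 149, 149, 150, 149, 150, 151, 151, 152, 152, 152, 152, 153, 153, 153, 154, 154, 155, 155, 154, 155, 155, 154, 154, 155, 154, 155, 155, 155, 155, 155, 155, 155, 154, 155, 156, 155, 155, 155, 155, 155, 156, 156, 156, 156, 156, 156, 156, 156, 156, 156, 156]
118 [152, 151, 151, 151, 150, 150, 150, 151, 151, 151, 152, 152, 151, 151, 152, 152, 152, 151, 152, 152, 152, 153, 153, 153, 154, 154, 154, 154, 154, 154, 154, 154, 154, 
[... 5116 characters left out ...]
, 133, 125, 126, 128, 127, 122, 117, 109, 104, 108, 109, 84, 57, 60, 88, 122, 137, 139, 138, 137, 136, 136, 137, 138, 138, 138]
220 [37, 58, 96, 127, 139, 140, 131, 105, 68, 44, 36, 35, 36, 36, 45, 61, 72, 78, 82, 86, 88, 92, 101, 118, 131, 137, 141, 142, 142, 142, 140, 139, 139, 139, 140, 141, 141, 138, 131, 117, 101, 90, 85, 81, 77, 72, 59, 42, 32, 30, 29, 32, 36, 61, 99, 127, 135, 135, 124, 95, 57, 38, 32, 32]
226 [33, 47, 85, 121, 134, 125, 93, 53, 33, 29, 29, 29, 28, 28, 30, 30, 30, 32, 30, 32, 33, 48, 82, 113, 130, 137, 140, 142, 142, 141, 141, 139, 139, 139, 139, 140, 140, 138, 129, 109, 72, 41, 31, 30, 31, 31, 30, 30, 28, 28, 28, 28, 29, 30, 47, 86, 120, 132, 122, 87, 48, 32, 32, 31]
```

>>> {"method": "drive_effector", "body": {"segments": {"tx":[0,0,0,0,0,0,0,0,0,0,0,0],"ty":[0.0024,0.0024,0.0024,0.0024,0.0024,0.0024,0.0024,0.0024,0.0024,0.0024,0.0024,0.0024],"tz":[0,0.005,0.012,0.019,0.026,0.033,0.038,0.0406,0.0406,0.0406,0.0406,0.0406],"drx":[0,0,0,0,0,0,0,0,0,0,0,0],"dry":[0,0,0,0,0,0,0,0,0,0,0,0],"drz":[0,0,0,0,0,0,0,0,0,0,0,0],"aperture":[0,0,0,0,0,0,0,0,0,0,0,0]}}}

```text
time_s: 15.25
position: [0.4567, 0.2158, 0.102]
tcp_rot: [[0.331, 0.944, 0.001], [0.944, -0.331, 0.0], [0.0, 0.001, -1.0]]
force: [-0.5, 0.2, -2.3]
opening: 0.089
grasp_force: 30.0
```

```bash
python3 - <<'E'
from rig import bot
from h import *
S=[];G=[];F=[]
for i in range(6):
    s=bot.read_state();c=bot.capture("wrist");S.append(s["position"]);G.append(c["color"].astype(float));F.append(s["force"])
p=np.mean(S,0);print(p,np.ptp(S,0),np.mean(F,0),s["tcp_rot"].round(4).tolist());a=np.mean(G,0)
np.savez("w6.npz",img=a,st_p=p,st_r=s["tcp_rot"],**c);V=wview(c,{"position":p,"tcp_rot":s["tcp_rot"]})
R=s["tcp_rot"];J=np.array([.4565,.2158,.056]);print("err tool axes mm",1e3*R.T@(J-p+[0,0,.046]))
for y in(-16,16,20,50):print(y,proj(c,J+R[:,0]*y/1e3,V).round(1),"leaf",proj(c,p+R[:,0]*y/1e3-[0,0,.046],V).round(1))
g=a.mean(2)
for r in list(range(124,200,8)):print(r,g[r-1:r+2,238:284].mean(0).astype(int).tolist())
sc=bot.capture("scene");x,y=proj(sc,J);x,y=int(x)-22,int(y)-28;A=sc["color"][y:y+56,x:x+54,::-1];x,y=proj(c,J,V);x,y=int(x)-40,int(y)-80
B=a[y:y+110,x:x+80,::-1].astype(np.uint8)
si=bot.capture("side");
cv2.imwrite("pics/f.png",np.hstack([cv2.resize(A,(434,450),interpolation=cv2.INTER_CUBIC),cv2.resize(B,(327,450),interpolation=cv2.INTER_CUBIC)]))
E
```

```text
[0.45659468 0.21576012 0.10195951] [1.37246870e-04 4.41428368e-05 1.75148246e-04] [-0.06050628  0.29076327 -2.39457846] [[0.3307, 0.9437, 0.0002], [0.9437, -0.3307, 0.0], [0.0001, 0.0002, -1.0]]
err tool axes mm [ 0.00633077 -0.10253475 -0.04051194]
-16 [257.  231.3] leaf [257.1 231.3]
16 [257.  188.4] leaf [257.1 188.4]
20 [257.  182.8] leaf [257.1 182.8]
50 [257.  139.3] leaf [257.2 139.3]
124 [149, 149, 149, 149, 149, 149, 149, 149, 149, 149, 149, 149, 149, 149, 149, 149, 148, 149, 148, 149, 149, 149, 149, 150, 150, 150, 151, 151, 151, 151, 152, 152, 152, 152, 152, 152, 152, 152, 152, 151, 145, 127, 101, 80, 68, 65]
132 [146, 146, 147, 147, 147, 148, 148, 148, 148, 148, 147, 147, 145, 144, 141, 140, 138, 135, 134, 134, 134, 135, 136, 138, 139, 141, 143, 144, 146, 147, 149, 150, 150, 150, 151, 151, 151, 151, 151, 147, 131, 94, 57, 50, 54, 69]
140 [147, 145, 138, 124, 112, 104, 99, 95, 93, 92, 93, 95, 97,
[... 1033 characters left out ...]
, 135, 134, 134, 135, 135, 135]
180 [144, 142, 131, 109, 101, 106, 112, 117, 121, 125, 127, 122, 102, 86, 87, 92, 94, 95, 95, 96, 96, 95, 95, 94, 94, 96, 94, 91, 89, 98, 115, 122, 120, 116, 108, 101, 96, 107, 126, 133, 134, 134, 134, 134, 134, 135]
188 [143, 144, 145, 143, 139, 129, 116, 103, 96, 90, 88, 92, 104, 118, 129, 135, 138, 139, 139, 138, 138, 137, 137, 137, 138, 139, 139, 138, 132, 120, 100, 90, 92, 97, 105, 118, 130, 137, 134, 115, 81, 55, 50, 60, 89, 119]
196 [144, 144, 138, 122, 101, 96, 101, 108, 113, 117, 117, 109, 106, 117, 129, 136, 138, 139, 139, 139, 137, 137, 136, 137, 137, 139, 139, 137, 131, 121, 112, 119, 124, 122, 118, 112, 105, 110, 119, 104, 74, 53, 52, 66, 97, 123]
```

View pics/f.png

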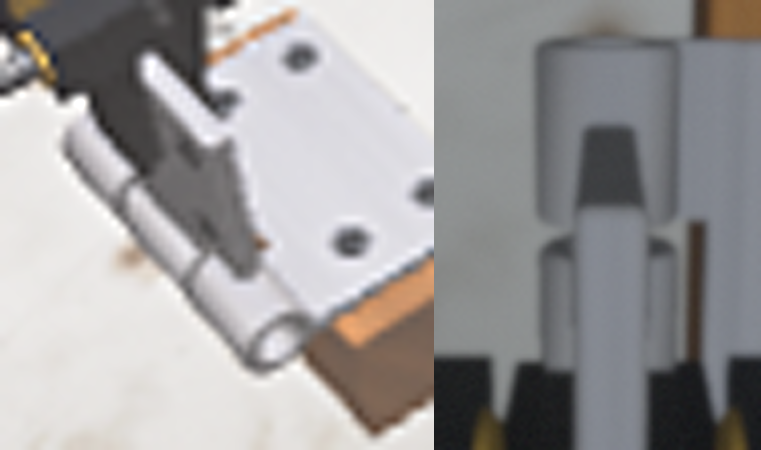

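The final view shows the three knuckles in one line, with even gaps of about 4 mm. X agrees to about 0.1 mm (edge centres at columns 257.9 and 257.85). For height, I'll compare the silhouette edge of the knuckles in the scene camera.

```bash
python3 - <<'E'
from rig import bot
from h import *
R=bot.read_state()["tcp_rot"];J=np.array([.4565,.2158,.056]);Yd=R[:,0];Xd=R[:,1]
for n in("scene","side"):
    C=[bot.capture(n) for _ in range(8)];c=C[0];g=np.mean([k["color"].astype(float).mean(2) for k in C],0).astype(np.float32)
    d=proj(c,J+Yd*.04)-proj(c,J-Yd*.04);d/=np.linalg.norm(d);nn=np.array([-d[1],d[0]])
    m=proj(c,J-Xd*.012)-proj(c,J);nn*=np.sign(nn@m);print(n,"px per mm z",(proj(c,J+[0,0,.01])-proj(c,J))@nn/10,"px per mm X",(proj(c,J+Xd*.01)-proj(c,J))@nn/10)
    for y in(-46,-40,-34,-28,-24,-12,-6,0,6,12,24,28,34,40,46):
        q=proj(c,J+Yd*y/1e3);t=np.arange(2,11,.1);pt=(q+t[:,None]*nn).astype(np.float32)
        v=cv2.remap(g,pt[None,:,0].copy(),pt[None,:,1].copy(),cv2.INTER_LINEAR)[0]
        i=np.argmax(np.gradient(cv2.GaussianBlur(v[None],(0,0),4)[0]));print(y,round(float(t[i]),1),v[::10].astype(int).tolist())
E
```

```text
scene px per mm z -0.12436975908386638 px per mm X -0.41783978616722467
-46 5.8 [167, 146, 125, 120, 187, 227, 229, 229, 229]
-40 5.7 [213, 201, 173, 152, 210, 233, 231, 230, 229]
-34 5.7 [210, 193, 167, 149, 212, 234, 232, 231, 229]
-28 5.7 [208, 189, 160, 140, 205, 234, 231, 230, 228]
-24 5.8 [206, 186, 158, 134, 199, 234, 230, 229, 229]
-12 5.4 [149, 147, 137, 160, 234, 236, 233, 232, 231]
-6 5.5 [223, 202, 170, 160, 215, 225, 225, 229, 231]
0 5.6 [218, 196, 166, 147, 195, 211, 214, 224, 230]
6 8.5 [217, 193, 161, 133, 153, 158, 173, 202, 219]
12 5.5 [210, 187, 152, 140, 210, 222, 219, 225, 228]
24 5.1 [170, 135, 115, 163, 238, 238, 235, 234, 233]
28 5.3 [170, 171, 148, 170, 237, 238, 234, 233, 233]
34 5.5 [211, 187, 156, 147, 225, 238, 235, 233, 232]
40 5.4 [206, 182, 144, 148, 236, 237, 233, 232, 231]
46 5.1 [202, 175, 137, 173, 237, 236, 234, 233, 232]
side px per mm z 0.16066343597913907 px per mm X -0.26434999819784394
-46 3.2 [106, 128, 161, 174, 173, 167, 160, 158, 163]
-40 3.1 [132, 147, 164, 173, 169, 162, 158, 159, 168]
-34 3.7 [160, 162, 169, 173, 169, 164, 162, 165, 172]
-28 4.0 [162, 161, 167, 174, 169, 163, 163, 168, 173]
-24 3.8 [157, 150, 161, 166, 166, 164, 163, 167, 171]
-12 5.7 [121, 95, 90, 102, 127, 151, 164, 170, 172]
-6 7.5 [97, 82, 80, 87, 100, 125, 155, 170, 175]
0 8.0 [82, 71, 72, 79, 86, 99, 129, 158, 171]
6 8.7 [79, 69, 61, 72, 80, 87, 101, 130, 157]
12 10.1 [80, 73, 69, 72, 78, 81, 86, 97, 122]
24 10.2 [79, 78, 78, 78, 77, 77, 78, 79, 83]
28 10.2 [82, 78, 77, 78, 77, 77, 77, 76, 79]
34 10.3 [95, 83, 74, 73, 74, 75, 72, 66, 70]
40 10.3 [116, 82, 69, 67, 71, 73, 73, 65, 69]
46 10.4 [123, 91, 85, 91, 102, 97, 81, 72, 74]
```

```bash
python3 -c "
from rig import bot
s=bot.read_state();print(s['time_s'],s['position'],s['force'],s['opening'])
print(bot.hand_in())"
```

```text
16.45 [0.45649989 0.2157286  0.10177325] [ 0.00587123 -0.1243299  -2.19382976] 0.09038611957662775
the job is handed in; nothing more can be done
None
```

The job is handed in at 16.5 s: the hasp is fully back and the leaf is held still between the jamb knuckles, touching nothing (the wrist feels only its weight); the holes line up to about 0.1 mm front to back by camera, with height from the arm's own readings only.

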